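# Start the flywheel rig and hold the bearing probe on its measuring point

## Robot

A 6-joint arm with a two-finger parallel gripper is mounted at the origin on the work surface. World frame = base frame: x ahead of the robot, y to its left, z up, the work surface at z = 0. Lengths are in m, angles in rad, forces in N, time in s.
With the tool pointing down it reaches from about 0.25 to 0.775 m from the base axis. Payload 4 kg.
Tool frame: the origin (TCP) lies at the very end of the fingers, on their centre line; the grasp point (between the pads) lies 19 mm behind it; z points along the fingers, y is the direction in which the jaws open and shut (so a half turn about z gives the same grasp; the last joint's range is limited). The gripper opens to 94 mm and grips with 3 to 60 N. Pads are 16 mm wide; open, the fingers measure 119 mm over their backs; the gripper's body (75 mm by 177 mm) begins 78 mm behind the grasp point.
Start: joints at [1.192, 0.087, 1.371, -0, 1.684, -0.103], TCP at [0.15, 0.529, 0.206] pointing down, gripper open.
Joint ranges: [-3.1, 3.1], [-0.76, 2.03], [0.27, 2.55], [-1.08, 4.22], [0.17, 2.65], [-2.57, 2.57]. Speed limits (rad/s): [2.79, 2.79, 3.14, 3.14, 3.14, 3.14].

## Interface

Orientations are given as a rotation vector (axis times angle).
In Python, from cell import arm, snapshot, camera_model gives the robot as it stands. The module is installed in compiled form; this text tells all that it offers.
- The arm moves only by the tool play_rows, never from a script. Its argument "steps" is a list of rows, each a list of 5 numbers: the opening, from 0 (shut) to 1 (fully open), then the shift along the tool's x, y, z in m, then the turn about the tool's z in rad. A call has 1 to 12 rows; each row shifts and turns the commanded pose from where the row before left it, along the tool's axes as they then stand; what a row does not reach is not made up. A row lasts 1/12 s, in which the tool goes at most 41.7 mm and 7.16 degrees, less where a joint would pass 70% of its speed; a pose out of reach is approached as far as the arm can. A call is refused whole if a number of a shift passes 0.0417 or a number of a turn 0.125, either way. A call with a gripper value outside its range is refused whole. The fingers move at their own pace and stop on an object; the grip force is fixed at half the most. Time passes only in rows, so rows that do not move let the fingers close. It gives the time, the measured TCP pose, the force and the opening at its end, in the units of the state.
- arm.read_state(): the state, without advancing time (a new reading comes with each control period).
- snapshot(name): name is "side" or "top" or "wrist"; returns (picture, depth): 420x560x3 uint8, blue, green, red; 420x560 float32, m along the optical axis (not along the pixel's ray), 0 where there is no reading.
- camera_model(name): a dict with "fovy" (degrees; the focal length in pixels is half the picture's height over the tangent of half this angle, whatever the lens; pixels are square), "cx", "cy" (the principal point, pixels), "dist_coeffs" ([k1, k2, p1, p2, k3] as OpenCV has them; the pictures are not rectified), "eye" and "orientation" of the camera in the world. Camera axes: x right, y down, z forward; pixel columns grow to the right and rows downward; lengths in m; the calibration is good to about 2 mm. A picture is of the moment at which its call begins: read the wrist's pose just before it. camera_model takes no time and is no camera call; for the wrist camera it gives the pose at the moment of the call.
- arm.sign_off(): hands the job in, once; it reports no verdict.
The state is a dict: "time_s": time; "qpos": joint angles; "qvel": joint speeds; "joint_efforts": joint torques, N m; "eef_pos": TCP position; "eef_rot": TCP orientation; "contact_force": force on the tool from outside, world axes, zero at the start; "wrist_torque": the same for the moment, N m; "width": opening from 0.0 (shut) to 1.0 (fully open).
Only numpy, scipy, OpenCV 4.12 (cv2) and the standard library are available. Lean on these libraries where they do the work, as an engineer would, in place of code of your own. Each camera call takes 0.05 s, during which the arm holds its last target. There are 200 camera calls.

## Task

Start the flywheel rig: turn the black spring-return start knob on the control box clockwise to its stop, then let it spring back. Then lift the orange bearing probe out of its stand and hold it upright on the bare steel centre of the yellow-ringed measuring point on the rig's bearing, pressed down lightly so that its sprung tip is about half way in (never rammed in hard). Finish while still holding the probe steady there in the gripper, and do not press the red stop button or push aside the loose things on the bench.

Things in the scene. Friction and masses are not known exactly. Their poses are not given: they have to be found in the camera images.
- control_box: grey box with a white top, 209 x 116 x 75 mm high, fixed to the bench; origin at the centre of its underside, its x axis along its length. On its top, on the centre line: the black start knob 52 mm from the origin towards -x and the red stop button 56 mm from the origin towards +x. It may stand left or right of the rig
- knob_grip (a point): point on the start knob's vertical axis, 27 mm above the box top: grip height. Round skirt 46 mm wide, 8 mm high, with an upright bar on it 44 mm long, 14 mm thick, top 38 mm above the box top. At rest the bar lies along the box's x axis (white line on its +x half): pinch it across the box's y axis
- knob (a joint): start knob angle, rad: 0 at rest, grows clockwise seen from above, hard stop at 1.05 (60 degrees). A spring drives it back to 0: 0.07 N m at rest, 0.2 N m at the stop
- stop_top (a point): centre of the top of the red mushroom stop button (38 mm wide, on a 54 mm round collar; its top 22 mm above the box top), 108 mm from the knob's axis
- stop (a joint): stop button travel, m: 0 up, 0.006 fully pressed; leave it up
- stand: probe stand, fixed: dark round foot 96 mm wide with an upright aluminium tube 42 mm outside, 25 mm bore, rim 95 mm above the bench; origin at the centre of the underside. It stands on the other side of the rig from the control box
- probe: bearing probe, loose, pen-like, about 0.14 kg, 171 mm long, upright in the stand. z runs up along it; origin on its axis, at the point when the tip is out. Heights above origin: nose 19 mm wide, 12-67 mm; collar 34 mm wide, 67-73 mm (rests on the stand's rim); round handle 28 mm wide, 73-171 mm, black ribs at 124-152 mm: grip there, any side. Lift 70 mm to clear the stand
- probe_point (a point): the round end (8 mm wide) of the probe's sprung steel tip: the point that touches
- probe_tip (a joint): how far the tip is pressed into the probe, m: 0 fully out, 0.010 fully in (hard stop). Spring force 1.4 N at 0, 3.2 N at 0.005, 4.9 N at 0.010
- rig: flywheel rig, fixed, base plate 550 x 190 mm, shaft along its x; origin on the bench under the flywheel. Green bearings at x = -85 and +85 mm (tops 122 mm high), between them a clear guard over the copper flywheel (70 mm along x, 160 mm along y, 166 mm high), then coupling guard and blue motor (177 mm high) towards +x
- spot (a point): the marked spot: centre of the level top face of the yellow-ringed measuring point, a 30 mm disc with a bare steel centre 16 mm wide, on top of one of the two bearings (either one), 128 mm above the bench; rigid
- point_marked: the yellow-ringed disc itself; origin at the centre of its underside, 8 mm below spot
- other_spot (a point): centre of the same disc, but dark-ringed, on top of the other bearing: not to be used
- point_plain: the dark-ringed disc itself; origin at the centre of its underside, 8 mm below other_spot
- mug: blue mug, 95 mm high, 82 mm wide, loose bystander; origin at its underside
- candle: white pillar candle, 98 mm high, 68 mm wide, loose bystander; origin at its underside
- spool: metal solder spool, 57 mm high, 60 mm wide, loose bystander; origin at its underside
- screwdriver: screwdriver with a blue handle, 200 mm long, 26 mm high, lying loose; origin under its middle, x along it
- wrench: steel wrench, 180 mm long, 8 mm thick, lying loose; origin under its middle, x along it
- grease_jar: grey jar with a black cap, 75 mm high, 72 mm wide, loose bystander; origin at its underside
Not all that is in view belongs to the job. What is shaped like the stand but brown or pink is not meant.

How it is judged:
On the way, in this order (a step that is already met when the one before it is completed fails the run):
1. the start knob is turned clockwise to its stop (value of joint knob above 0.98 rad), for 0.1 s.
2. the knob has sprung back to rest (value of joint knob below 0.06 rad), for 0.2 s.
3. the probe is lifted clear of its stand in the gripper (z of probe in the frame of stand above 0.1 m and contact force between the fingers and probe above 2 N), for 0.2 s.
At the end, for the whole second after the job is handed in: The gripper holds the probe still, upright within 8.5 degrees, its point within 8 mm of the centre of the yellow-ringed disc, the tip pressed in 2 to 8.5 mm of its 10 mm (0.8 to 8 N), touching nothing else of the rig; start knob at rest, stop button up (contact force between the fingers and probe above 2 N and contact force between probe and point_marked between 0.8 and 8 N and value of joint probe_tip between 0.002 and 0.0085 m and horizontal distance between probe_point and spot below 0.008 m and angle between probe's own z axis and vertical below 0.15 rad and linear speed of probe below 0.02 m/s and contact force between probe and rig below 0.3 N and value of joint knob below 0.08 rad and value of joint stop below 0.002 m); the arm keeps its last pose, push and grip.
It fails at once if the probe is rammed onto a measuring point with more than 15 N (contact force between probe and point_marked above 15 N or contact force between probe and point_plain above 15 N).
It fails at once if the stop button is pressed (value of joint stop above 0.003 m).
It fails at once if a loose bystander is pushed aside by more than 30 mm (distance of any of mug, candle, spool, screwdriver, wrench, grease_jar from where it was at the start of the episode above 0.03 m).
It also fails if it takes over 59 s, if anything falls off the work surface, if the arm or the gripper's body presses on something with over 40 N, if the wrist force passes 120 N, or if a joint passes its speed limit or range.

## Working session

There is one attempt and no reset: what is moved stays moved. The work goes in short steps, Python scripts to look and compute and a tool call to move; the robot and the scene stay as the last step left them, time stands still between calls to the robot, and variables do not carry over. Pictures are saved under pics/ and viewed, about 8 in all and at most 12, crops included, and the job is handed in when it is done.

Besides the shell and the picture viewer there is one more tool, called after "Call:" by a JSON object that holds its "op" and its "data", one argument or row to a line. play_rows: Moves the arm, as the interface text tells. Its arguments: {"type":"object","properties":{"steps":{"type":"array"}},"required":["steps"]}

```bash
mkdir -p pics; cat > h.py <<'E'
import numpy as np, cv2
from cell import arm, snapshot, camera_model
from scipy.spatial.transform import Rotation as R
def K(m,h=420):
    f=h/2/np.tan(np.radians(m["fovy"])/2); return np.array([[f,0,m["cx"]],[0,f,m["cy"]],[0,0,1.]])
def rot(m):
    o=np.array(m["orientation"],float); return o if o.shape==(3,3) else R.from_rotvec(o).as_matrix()
def ray(m,uv):
    p=cv2.undistortPoints(np.array(uv,float).reshape(-1,1,2),K(m),np.array(m["dist_coeffs"]))[:,0]
    return np.c_[p,np.ones(len(p))]@rot(m).T
def onplane(m,uv,z):
    d=ray(m,uv); e=np.array(m["eye"]); return e+d*((z-e[2])/d[:,2])[:,None]
def bydepth(m,uv,dep):
    return np.array(m["eye"])+ray(m,uv)*np.array(dep).reshape(-1,1)
def proj(m,P):
    Rm=rot(m); rv=cv2.Rodrigues(Rm.T)[0]; t=-Rm.T@np.array(m["eye"])
    return cv2.projectPoints(np.array(P,float).reshape(-1,3),rv,t,K(m),np.array(m["dist_coeffs"]))[0][:,0]
E
python3 - <<'E'
from h import *
for n in ["top","side"]:
    m=camera_model(n); print(n,m); p,d=snapshot(n); np.savez(f"{n}.npz",p=p,d=d); cv2.imwrite(f"pics/{n}.png",cv2.resize(p,(784,588)))
print(arm.read_state())
E
```

```text
top {'fovy': 46.81624499141176, 'cx': 281.3111124598408, 'cy': 219.4731139857904, 'dist_coeffs': array([0.02296462, 0.        , 0.        , 0.        , 0.        ]), 'eye': array([ 0.22666241, -0.01868522,  1.38743548]), 'orientation': array([-2.09094471,  2.13259677, -0.23393059])}
side {'fovy': 44.196906852039916, 'cx': 277.5970572925825, 'cy': 204.26487917642, 'dist_coeffs': array([-0.19331423,  0.        ,  0.        ,  0.        ,  0.        ]), 'eye': array([0.16244971, 1.04423432, 1.49844616]), 'orientation': array([-0.39912499,  2.84913646, -0.9939641 ])}
{'time_s': 0.1, 'qpos': array([ 1.19186052e+00,  8.78898274e-02,  1.37207070e+00,  2.68509105e-05,
        1.68360984e+00, -1.03081832e-01]), 'qvel': array([ 0.00013264, -0.00267485, -0.00240539,  0.00256875,  0.00063753,
        0.00181425]), 'joint_efforts': array([ 2.07583005e-03, -3.41252840e+01, -3.03300834e+01,  7.21187750e-02,
        3.04260955e-02, -7.31477326e-05]), 'eef_pos': array([0.14960764, 0.52875574, 0.2044329 ]), 'eef_rot': array([-4.31864518e-01, -3.11126339e+00,  3.00631775e-03]), 'contact_force': array([ 0.21093181,  0.46227522, -0.46858022]), 'wrist_torque': array([-0.0282008 ,  0.03324373,  0.00472627]), 'width': 0.99819127034729}
```

View pics/top.png

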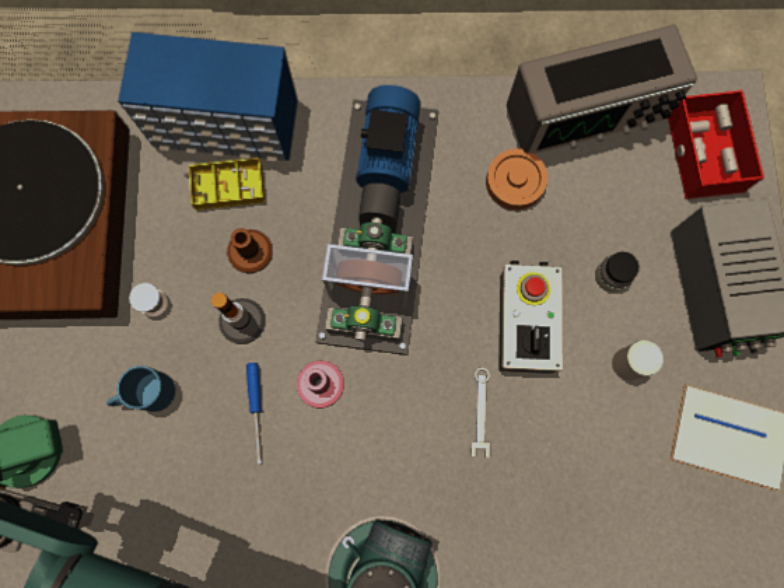

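View pics/side.png

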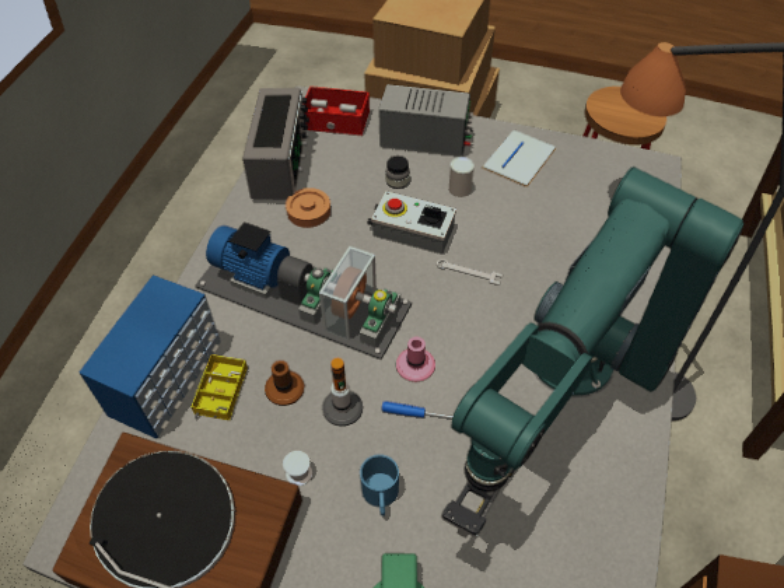

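Top view (784 px wide):
- **Target:** the probe is at (228,308), in the dark stand at (240,320). The other stands are brown (245,248) and pink (318,382), neither meant.
- **Measuring point:** the yellow-ringed disc is at (362,316). The dark-ringed one at (374,230) is not to be used.
- **Box:** the knob is at (533,342) and the red stop at (535,287).

```bash
cat > meas.py <<'E'
from h import *
S={n:np.load(n+".npz") for n in ["top","side"]}; M={n:camera_model(n) for n in S}
def blob(n,lo,hi,box):
    hsv=cv2.cvtColor(S[n]["p"],cv2.COLOR_BGR2HSV); k=cv2.inRange(hsv,lo,hi)
    x0,y0,x1,y1=[int(v/1.4) for v in box]; z=np.zeros_like(k); z[y0:y1,x0:x1]=k[y0:y1,x0:x1]
    c=max(cv2.findContours(z,0,1)[0],key=cv2.contourArea); return c,cv2.minEnclosingCircle(c),cv2.minAreaRect(c)
def two(a,b): # triangulate
    A=[];B=[]
    for n,uv in (("top",a),("side",b)):
        d=ray(M[n],[uv])[0]; d/=np.linalg.norm(d); P=np.eye(3)-np.outer(d,d); A.append(P);B.append(P@M[n]["eye"])
    return np.linalg.solve(sum(A),sum(B))
r=lambda v:np.round(v,4)
for nm,lo,hi,bt,bs,z in [("stop",(0,150,80),(8,255,255),(510,260,560,310),(380,190,410,220),.097),
  ("yellow",(22,120,100),(35,255,255),(345,300,380,335),(365,285,395,310),.128)]:
    a=blob("top",lo,hi,bt)[1][0]; b=blob("side",lo,hi,bs)[1][0]
    print(nm,a,r(onplane(M["top"],[a],z)[0]),r(onplane(M["side"],[b],z)[0]),r(two(a,b)))
c,_,rc=blob("top",(0,0,150),(179,60,255),(495,255,570,380))
bp=onplane(M["top"],cv2.boxPoints(rc),.075); print("box",r(bp),"ctr",r(bp.mean(0)), [r(np.linalg.norm(bp[i]-bp[i-1])) for i in range(4)])
c=cv2.convexHull(c); 
c,_,rc=blob("top",(5,150,80),(20,255,255),(205,285,245,325)); print("orange",rc)
x=c[:,0].mean(0); d=S["top"]["d"]; print(d[int(x[1]),int(x[0])], r(bydepth(M["top"],[x],[d[int(x[1]),int(x[0])]])))
# high points near probe / stand
vv,uu=np.mgrid[190:260,140:200]; P=bydepth(M["top"],np.c_[uu.ravel(),vv.ravel()],d[190:260,140:200].ravel())
for zl,zh in ((.14,.25),(.195,.25),(.09,.1),(.085,.115)):
    q=P[(P[:,2]>zl)&(P[:,2]<zh)]; q=q[:]; print(zl,len(q),r(q.min(0)) if len(q) else'',r(q.max(0)) if len(q) else '',r(np.median(q,0)) if len(q) else'')
E
python3 meas.py
```

```text
stop (381.7477111816406, 204.38990783691406) [ 0.5434 -0.3069  0.097 ] [ 0.5441 -0.3047  0.097 ] [ 0.5446 -0.3076  0.094 ]
yellow (258.3461608886719, 225.1923065185547) [0.4853 0.0306 0.128 ] [0.486  0.0302 0.128 ] [0.4856 0.0306 0.1285]
box [[ 0.5945 -0.2536  0.075 ]
 [ 0.5922 -0.3686  0.075 ]
 [ 0.3841 -0.3534  0.075 ]
 [ 0.3861 -0.2422  0.075 ]] ctr [ 0.4892 -0.3045  0.075 ] [np.float64(0.2086), np.float64(0.115), np.float64(0.2087), np.float64(0.1112)]
orange ((156.0, 214.00001525878906), (9.899494171142578, 9.899495124816895), 45.0)
1.2150855 [[0.5038 0.2831 0.2013]]
0.14 174 [0.4896 0.2679 0.1402] [0.5177 0.2961 0.2057] [0.5    0.2791 0.1976]
0.195 102 [0.4909 0.2687 0.1951] [0.5177 0.2961 0.2057] [0.5039 0.2823 0.1993]
0.09 57 [0.4839 0.2631 0.09  ] [0.5221 0.3012 0.0998] [0.4925 0.2722 0.0947]
0.085 102 [0.4839 0.2621 0.0852] [0.5221 0.3012 0.1145] [0.4947 0.2721 0.0972]
```

Call:
{"op": "play_rows", "data": {
  "steps": [
    [1,0,0,0,-0.11],
    [1,0,0,0,-0.11],
    [1,-0.0139,-0.0338,0,0],
    [1,-0.0139,-0.0338,0,0],
    [1,-0.0139,-0.0338,0,0],
    [1,-0.0139,-0.0338,0,0],
    [1,-0.0139,-0.0338,0,0],
    [1,-0.0139,-0.0338,0,0],
    [1,-0.0139,-0.0338,0,0],
    [1,-0.0139,-0.0338,0,0],
    [1,-0.0139,-0.0338,0,0],
    [1,-0.0139,-0.0338,0,0]
  ]
}}

```text
time_s: 1.1
eef_pos: [0.2695, 0.1824, 0.2051]
eef_rot: [0.086, 3.14, 0.0]
contact_force: [0.7, -0.4, 0.6]
width: 0.996
```

Call:
{"op": "play_rows", "data": {
  "steps": [
    [1,-0.0139,-0.0338,0,0],
    [1,-0.0139,-0.0338,0,0],
    [1,-0.0139,-0.0338,0,0],
    [1,-0.0139,-0.0338,0,0],
    [1,-0.0139,-0.0338,0,0],
    [1,-0.0139,-0.0338,0,0],
    [1,-0.0139,-0.0338,0,0],
    [1,-0.0139,-0.0338,0,0],
    [1,-0.0139,-0.0338,0,0],
    [1,-0.0139,-0.0338,0,0],
    [1,-0.0139,-0.0338,0,0],
    [1,-0.0139,-0.0338,0,0]
  ]
}}

```text
time_s: 2.1
eef_pos: [0.4136, -0.2321, 0.2048]
eef_rot: [-0.089, -3.14, -0.001]
contact_force: [1.5, -0.2, 0.2]
width: 0.997
```

Call:
{"op": "play_rows", "data": {
  "steps": [
    [1,-0.0139,-0.0338,0,0],
    [1,-0.0139,-0.0338,0,0],
    [1,0,0,0,0]
  ]
}}

```text
time_s: 2.35
eef_pos: [0.438, -0.3044, 0.2026]
eef_rot: [-0.095, -3.137, -0.0]
contact_force: [-0.8, 1.0, -0.7]
width: 0.999
```

```bash
cat > go.py <<'E'
import sys
from h import *
s=arm.read_state(); Rm=R.from_rotvec(s["eef_rot"]).as_matrix(); p=s["eef_pos"]
print("t",s["time_s"],"p",p.round(4),"yaw",np.degrees(np.arctan2(Rm[1,1],Rm[0,1])).round(2),"zaxis",Rm[:,2].round(4),"q6",s["qpos"][5].round(3),"F",s["contact_force"].round(2),"T",s["wrist_torque"].round(2),"w",round(s["width"],3))
if len(sys.argv)>3: print("tool delta",(Rm.T@(np.array(sys.argv[1:4],float)-p)).round(4))
E
cat > look.py <<'E'
from h import *
import sys
m=camera_model("wrist"); p,d=snapshot("wrist"); n=sys.argv[1]; np.savez(n+".npz",p=p,d=d,m=np.array(m,dtype=object)); cv2.imwrite(f"pics/{n}.png",p); print(m["eye"],m["cx"],m["cy"])
E
python3 go.py 0.437 -0.3015 0.2; python3 look.py w1
```

```text
t 2.35 p [ 0.438  -0.3044  0.2026] yaw 86.53 zaxis [-2.9e-03  2.0e-04 -1.0e+00] q6 -2.223 F [-0.81  1.   -0.71] T [ 0.03 -0.    0.03] w 0.999
tool delta [0.0011 0.0028 0.0026]
[ 0.36362921 -0.29965825  0.38224665] 278.1410473059725 206.70616275753852
```

View pics/w1.png

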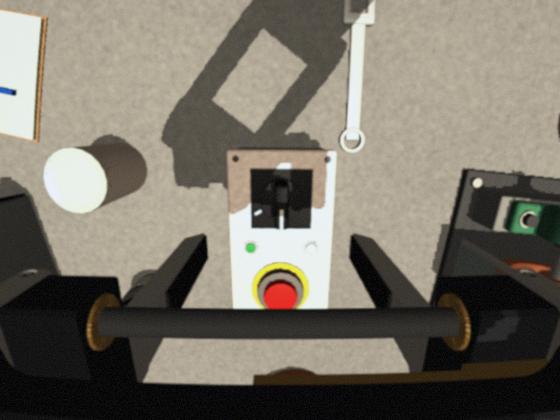

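Wrist view: the knob is at (281,198), with its white line running towards the stop at (280,290). The fingers straddle it and nothing loose sits near their path. A quick ray check of the position comes next.

```bash
python3 - <<'E'
from h import *
f=np.load("w1.npz",allow_pickle=True); m=f["m"].item(); d=f["d"]; p=f["p"]
print("plate",onplane(m,[(251,169),(312,169),(312,229),(251,229)],.075).round(4), onplane(m,[(251,169),(312,169),(312,229),(251,229)],.075).mean(0).round(4))
vv,uu=np.mgrid[150:240,235:330]; P=bydepth(m,np.c_[uu.ravel(),vv.ravel()],d[150:240,235:330].ravel())
q=P[(P[:,2]>.106)&(P[:,2]<.12)]; print(len(q),q.min(0).round(4),q.max(0).round(4),q.mean(0).round(4))
c=q[:,:2]-q[:,:2].mean(0); w,v=np.linalg.eigh(c.T@c); print("axis",v[:,1])
print("stop",onplane(m,[(280,292)],.097))
E
python3 go.py 0.437 -0.3015 0.087
```

```text
plate [[ 0.4023 -0.3305  0.075 ]
 [ 0.4061 -0.2665  0.075 ]
 [ 0.4727 -0.2685  0.075 ]
 [ 0.4687 -0.336   0.075 ]] [ 0.4375 -0.3004  0.075 ]
668 [ 0.4141 -0.3091  0.1063] [ 0.4584 -0.2934  0.1157] [ 0.435  -0.3012  0.113 ]
axis [-0.99832319  0.05788625]
stop [[ 0.53598643 -0.30788787  0.097     ]]
t 2.4 p [ 0.4374 -0.3015  0.2031] yaw 86.61 zaxis [-0.0032  0.0025 -1.    ] q6 -2.222 F [-0.07  0.77 -0.52] T [ 0.04 -0.    0.03] w 0.999
tool delta [-0.     -0.0003  0.1161]
```

Call:
{"op": "play_rows", "data": {
  "steps": [
    [0.6,0,0,0.03,0],
    [0.5,0,0,0.03,0],
    [0.5,0,0,0.03,0],
    [0.5,0,0,0.015,0],
    [0.5,0,0,0.011,0],
    [0.5,0,0,0,0],
    [0,0,0,0,0],
    [0,0,0,0,0],
    [0,0,0,0,0],
    [0,0,0,0,0],
    [0,0,0,0,0],
    [0,0,0,0,0]
  ]
}}

```text
time_s: 3.4
eef_pos: [0.438, -0.3, 0.0903]
eef_rot: [0.088, 3.139, -0.003]
contact_force: [-0.1, -7.7, 1.1]
width: 0.185
```

```bash
python3 go.py 0.437 -0.3015 0.087
```

```text
t 3.4 p [ 0.438  -0.3     0.0903] yaw 86.8 zaxis [ 0.0012 -0.0018 -1.    ] q6 -2.222 F [-0.13 -7.67  1.08] T [-1.65  0.07 -0.01] w 0.185
tool delta [ 0.0009 -0.0015  0.0033]
```

Call:
{"op": "play_rows", "data": {
  "steps": [
    [0,0,0,0,0],
    [0,0,0,0,0],
    [0,0,0,0,0],
    [0,0,0,0,0]
  ]
}}

```text
time_s: 3.73
eef_pos: [0.4378, -0.3018, 0.0903]
eef_rot: [0.09, 3.139, -0.008]
contact_force: [0.1, -5.4, 1.0]
width: 0.15
```

Gripped: opening 0.150 is 14 mm, the bar's thickness. Turning clockwise to the stop.

Call:
{"op": "play_rows", "data": {
  "steps": [
    [0,0,0,0,0.11],
    [0,0,0,0,0.11],
    [0,0,0,0,0.11],
    [0,0,0,0,0.11],
    [0,0,0,0,0.11],
    [0,0,0,0,0.11],
    [0,0,0,0,0.11],
    [0,0,0,0,0.11],
    [0,0,0,0,0.1],
    [0,0,0,0,0.07],
    [0,0,0,0,0.03],
    [0,0,0,0,0]
  ]
}}

```text
time_s: 4.73
eef_pos: [0.4371, -0.303, 0.0903]
eef_rot: [1.689, 2.645, -0.01]
contact_force: [-2.6, -7.8, -0.0]
width: 0.147
```

```bash
python3 go.py 0.437 -0.3015 0.087
```

```text
t 4.7333 p [ 0.4371 -0.303   0.0903] yaw 24.87 zaxis [-6.0e-04 -7.6e-03 -1.0e+00] q6 -1.142 F [-2.58 -7.82 -0.05] T [-1.53  0.42  0.48] w 0.147
tool delta [0.0014 0.0006 0.0033]
```

Turned 62° with 0.48 N m, well above the spring's 0.2 N m, so it's on the stop. I'll hold briefly, then turn back.

Call:
{"op": "play_rows", "data": {
  "steps": [
    [0,0,0,0,0.02],
    [0,0,0,0,0],
    [0,0,0,0,0],
    [0,0,0,0,-0.1],
    [0,0,0,0,-0.11],
    [0,0,0,0,-0.11],
    [0,0,0,0,-0.11],
    [0,0,0,0,-0.11],
    [0,0,0,0,-0.11],
    [0,0,0,0,-0.11],
    [0,0,0,0,-0.11],
    [0,0,0,0,-0.11]
  ]
}}

```text
time_s: 5.73
eef_pos: [0.4378, -0.3019, 0.0903]
eef_rot: [0.268, 3.129, -0.008]
contact_force: [-0.2, -5.1, 0.8]
width: 0.149
```

Call:
{"op": "play_rows", "data": {
  "steps": [
    [0,0,0,0,-0.11],
    [0,0,0,0,-0.11],
    [0,0,0,0,0],
    [0.5,0,0,0,0],
    [0.5,0,0,0,0],
    [0.5,0,0,0,0],
    [0.5,0,0,0,0],
    [0.5,0,0,0,0],
    [0.5,0,0,0,0]
  ]
}}

```text
time_s: 6.48
eef_pos: [0.4377, -0.299, 0.0893]
eef_rot: [0.07, -3.141, -0.001]
contact_force: [-0.2, 1.1, -0.1]
width: 0.495
```

Call:
{"op": "play_rows", "data": {
  "steps": [
    [0.5,0,0,-0.03,0],
    [0.5,0,0,-0.04,0],
    [0.5,0,0,-0.04,0],
    [0.7,0,0,-0.03,0],
    [0.7,0,0,0,0]
  ]
}}

```text
time_s: 6.9
eef_pos: [0.4402, -0.3013, 0.2381]
eef_rot: [-0.07, 3.13, -0.015]
contact_force: [-0.3, 0.3, 0.5]
width: 0.607
```

```bash
python3 look.py w2; python3 go.py 0.504 0.2825 0.23; python3 - <<'E'
from h import *
f=np.load("w2.npz",allow_pickle=True); m=f["m"].item(); d=f["d"]
u0,v0=proj(m,[[.437,-.3015,.1]])[0].astype(int); print(u0,v0)
vv,uu=np.mgrid[v0-50:v0+50,u0-50:u0+50]; P=bydepth(m,np.c_[uu.ravel(),vv.ravel()],d[v0-50:v0+50,u0-50:u0+50].ravel())
q=P[(P[:,2]>.106)&(P[:,2]<.12)]; c=q[:,:2]-q[:,:2].mean(0); w,v=np.linalg.eigh(c.T@c); print("knob axis",v[:,1],q.mean(0))
E
```

```text
[ 0.36324818 -0.30277514  0.41674901] 278.1410473059725 206.70616275753852
t 6.95 p [ 0.4393 -0.3005  0.2344] yaw 92.54 zaxis [ 0.0073 -0.0059 -1.    ] q6 -2.322 F [-0.17  0.36 -0.34] T [0.01 0.   0.  ] w 0.652
tool delta [-0.0905  0.5796  0.0014]
279 193
knob axis [-0.99809696  0.06166416] [ 0.43496409 -0.30111349  0.11320634]
```

Knob is back at rest: its axis is within 0.2° of the original. Next is the probe.

Call:
{"op": "play_rows", "data": {
  "steps": [
    [1,-0.0056,0.0362,0,0],
    [1,-0.0056,0.0362,0,0],
    [1,-0.0056,0.0362,0,0],
    [1,-0.0056,0.0362,0,0],
    [1,-0.0056,0.0362,0,0],
    [1,-0.0056,0.0362,0,0],
    [1,-0.0056,0.0362,0,0],
    [1,-0.0056,0.0362,0,0],
    [1,-0.0056,0.0362,0,0],
    [1,-0.0056,0.0362,0,0],
    [1,-0.0056,0.0362,0,0],
    [1,-0.0056,0.0362,0,0]
  ]
}}

```text
time_s: 7.95
eef_pos: [0.4844, 0.1395, 0.2273]
eef_rot: [0.07, -3.137, 0.001]
contact_force: [1.0, 0.0, -0.8]
width: 1.001
```

Call:
{"op": "play_rows", "data": {
  "steps": [
    [1,-0.0056,0.0362,0,0],
    [1,-0.0056,0.0362,0,0],
    [1,-0.0056,0.0362,0,0],
    [1,-0.0056,0.0362,0,0],
    [1,0,0,0,0],
    [1,0,0,0,0]
  ]
}}

```text
time_s: 8.45
eef_pos: [0.5003, 0.2845, 0.2265]
eef_rot: [0.075, -3.136, 0.003]
contact_force: [-0.3, -0.3, -0.0]
width: 1.001
```

```bash
python3 look.py w3; python3 go.py 0.504 0.2825 0.147; python3 - <<'E'
from h import *
f=np.load("w3.npz",allow_pickle=True); m=f["m"].item(); d=f["d"]
print(proj(m,[[.504,.2825,.199]]))
vv,uu=np.mgrid[0:420,0:560]; P=bydepth(m,np.c_[uu.ravel(),vv.ravel()],d.ravel())
q=P[(P[:,2]>.185)&(P[:,2]<.208)&(np.hypot(P[:,0]-.504,P[:,1]-.2825)<.04)&(d.ravel()>0)]
print(len(q),q.min(0).round(4),q.max(0).round(4))
for lo,hi in((.194,.206),):
    t=q[(q[:,2]>lo)]; c,r=cv2.minEnclosingCircle(t[:,:2].astype(np.float32)); print("top circle",c,r,t[:,2].mean())
hsv=cv2.cvtColor(f["p"],cv2.COLOR_BGR2HSV); k=cv2.inRange(hsv,(5,140,90),(20,255,255)); u,v=proj(m,[[.504,.2825,.199]])[0].astype(int)
z=np.zeros_like(k); z[v-50:v+50,u-50:u+50]=k[v-50:v+50,u-50:u+50]
E
```

```text
[0.42621822 0.28149754 0.40631823] 278.1410473059725 206.70616275753852
t 8.5 p [0.5007 0.2833 0.2272] yaw 92.61 zaxis [-0.0036 -0.0022 -1.    ] q6 -1.2 F [-0.14  0.19  0.9 ] T [-0.04  0.05 -0.04] w 1.003
tool delta [-0.0036 -0.0007  0.0802]
[[274.97954406 236.44224772]]
1143 [0.4894 0.2698 0.1851] [0.517  0.2977 0.2015]
top circle (0.5033090114593506, 0.28366419672966003) 0.014263653196394444 0.19892579090853393
```

View pics/w3.png

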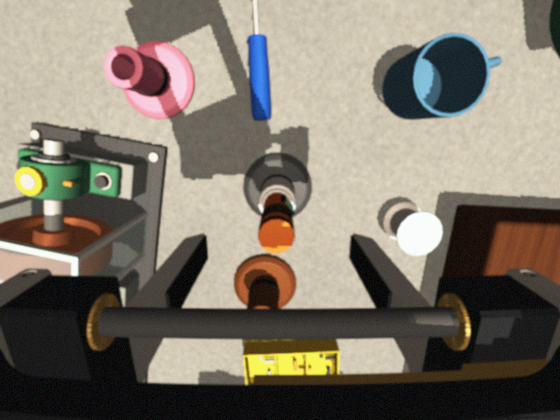

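Wrist view: the orange probe top is at (277,235), in the dark stand at (277,185) and centred between the jaws. The brown stand at (265,285) is clear. Descending to grip the ribs.

Call:
{"op": "play_rows", "data": {
  "steps": [
    [1,-0.0027,0.0003,0.02,0],
    [1,0,0,0.02,0],
    [1,0,0,0.02,0],
    [1,0,0,0.015,0],
    [1,0,0,0.005,0],
    [1,0,0,0,0],
    [0,0,0,0,0],
    [0,0,0,0,0],
    [0,0,0,0,0],
    [0,0,0,0,0],
    [0,0,0,0,0],
    [0,0,0,0,0]
  ]
}}

```text
time_s: 9.5
eef_pos: [0.5044, 0.2839, 0.15]
eef_rot: [-0.07, 3.14, 0.001]
contact_force: [-0.6, -0.3, 0.6]
width: 0.614
```

Call:
{"op": "play_rows", "data": {
  "steps": [
    [0,0,0,0,0],
    [0,0,0,0,0],
    [0,0,0,0,0],
    [0,0,0,0,0],
    [0,0,0,0,0],
    [0,0,0,0,0],
    [0,0,0,0,0],
    [0,0,0,0,0]
  ]
}}

```text
time_s: 10.17
eef_pos: [0.5042, 0.2836, 0.1494]
eef_rot: [0.069, -3.141, 0.0]
contact_force: [-0.2, 0.1, -0.1]
width: 0.296
```

```bash
python3 go.py 0.5033 0.2835 0.147
```

```text
t 10.1667 p [0.5042 0.2836 0.1494] yaw 92.53 zaxis [-2.e-04 -1.e-04 -1.e+00] q6 -1.201 F [-0.22  0.06 -0.07] T [-0.02 -0.    0.02] w 0.296
tool delta [ 0.0009 -0.0001  0.0024]
```

Gripped at 27.8 mm. Lifting straight up.

Call:
{"op": "play_rows", "data": {
  "steps": [
    [0,0,0,-0.01,0],
    [0,0,0,-0.015,0],
    [0,0,0,-0.02,0],
    [0,0,0,-0.02,0],
    [0,0,0,-0.02,0],
    [0,0,0,-0.02,0],
    [0,0,0,-0.02,0],
    [0,0,0,-0.015,0],
    [0,0,0,-0.01,0],
    [0,0,0,0,0],
    [0,0,0,0,0],
    [0,0,0,0,0]
  ]
}}

```text
time_s: 11.17
eef_pos: [0.5038, 0.2835, 0.2981]
eef_rot: [0.069, -3.139, 0.001]
contact_force: [0.2, 0.7, -1.7]
width: 0.292
```

```bash
python3 go.py 0.4855 0.0305 0.299; python3 look.py w4;python3 - <<'E'
from h import *
p,d=snapshot("side"); m=camera_model("side"); np.savez("s2.npz",p=p,d=d)
s=arm.read_state(); u,v=proj(m,[s["eef_pos"]-[0,0,.06]])[0].astype(int); print(u,v)
c=p[max(0,v-75):v+75,max(0,u-90):u+90]; cv2.imwrite("pics/s2.png",cv2.resize(c,None,fx=4,fy=4)); print(max(0,v-75),max(0,u-90))
E
```

```text
t 11.1667 p [0.5038 0.2835 0.2981] yaw 92.53 zaxis [-2.1e-03 -8.0e-04 -1.0e+00] q6 -1.201 F [ 0.16  0.72 -1.73] T [0.06 0.01 0.01] w 0.292
tool delta [ 0.0295 -0.252  -0.0006]
[0.42928423 0.28053643 0.47773966] 278.1410473059725 206.70616275753852
239 252
177 149
```

View pics/s2.png

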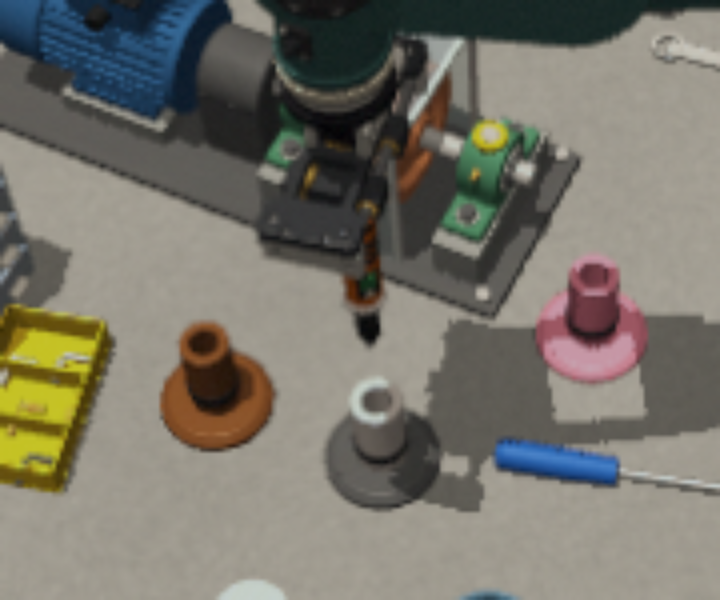

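Side crop: the stand is empty and the probe hangs upright below the fingers, tip at crop (370,340). The force reading (-1.7 N) matches its weight. Now over to the yellow point.

Call:
{"op": "play_rows", "data": {
  "steps": [
    [0,0.001,-0.012,0,0],
    [0,0.003,-0.025,0,0],
    [0,0.003,-0.025,0,0],
    [0,0.003,-0.025,0,0],
    [0,0.003,-0.025,0,0],
    [0,0.003,-0.025,0,0],
    [0,0.003,-0.025,0,0],
    [0,0.003,-0.025,0,0],
    [0,0.003,-0.025,0,0],
    [0,0.003,-0.025,0,0],
    [0,0.0015,-0.014,0,0],
    [0,0,0,0,0]
  ]
}}

```text
time_s: 12.27
eef_pos: [0.4851, 0.0284, 0.299]
eef_rot: [0.062, -3.14, 0.002]
contact_force: [-0.2, 0.6, -1.2]
width: 0.297
```

Call:
{"op": "play_rows", "data": {
  "steps": [
    [0,0,0,0,0],
    [0,0,0,0,0],
    [0,0,0,0,0]
  ]
}}

```text
time_s: 12.52
eef_pos: [0.4857, 0.0323, 0.2993]
eef_rot: [0.071, -3.14, -0.001]
contact_force: [0.9, 0.6, -1.8]
width: 0.293
```

```bash
python3 go.py 0.4855 0.0305 0.255; python3 look.py w5;python3 - <<'E'
from h import *
p,d=snapshot("side"); m=camera_model("side"); np.savez("s3.npz",p=p,d=d)
s=arm.read_state(); P=s["eef_pos"]; print("tip exp px",proj(m,[P-[0,0,.1214],[.4855,.0305,.128]]))
u,v=proj(m,[P-[0,0,.12]])[0].astype(int)
c=p[max(0,v-50):v+50,max(0,u-60):u+60]; a=cv2.resize(c,None,fx=4,fy=4,interpolation=2)
w=cv2.imread("pics/w5.png"); b=cv2.resize(w[120:420,100:460],(480,400)); o=np.hstack([a,b[:, :320]]) if 0 else np.vstack([a])
cv2.imwrite("pics/s3.png",o); print(v-50,u-60)
E
```

```text
t 12.5167 p [0.4857 0.0323 0.2993] yaw 92.59 zaxis [-3.e-04  4.e-04 -1.e+00] q6 -1.666 F [ 0.92  0.58 -1.85] T [ 0.02 -0.03  0.06] w 0.293
tool delta [ 0.0003 -0.0018  0.0443]
[0.41080046 0.02896654 0.47875415] 278.1410473059725 206.70616275753852
tip exp px [[270.63363403 201.67220407]
 [271.12273146 210.59994174]]
151 210
```

View pics/s3.png

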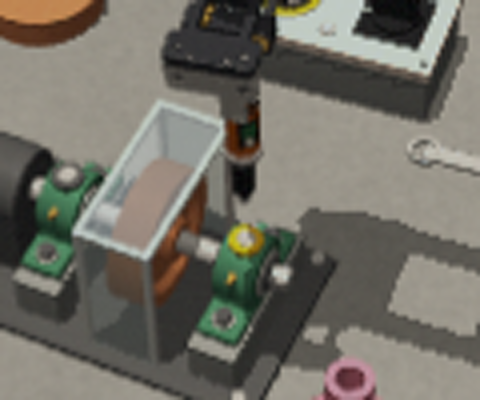

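View pics/w5.png

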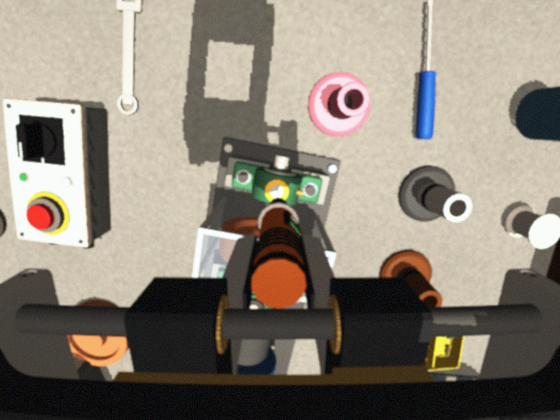

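Side crop: the tip at (243,200) sits at its predicted pixel, right above the yellow disc (246,239). The wrist view agrees, with the disc at (277,190) in line with the probe. Lowering to just above contact.

Call:
{"op": "play_rows", "data": {
  "steps": [
    [0,0,-0.0012,0.01,0],
    [0,0,0,0.01,0],
    [0,0,0,0.01,0],
    [0,0,0,0.008,0],
    [0,0,0,0.005,0],
    [0,0,0,0.002,0],
    [0,0,0,0,0],
    [0,0,0,0,0],
    [0,0,0,0,0],
    [0,0,0,0,0]
  ]
}}

```text
time_s: 13.45
eef_pos: [0.4862, 0.0304, 0.2552]
eef_rot: [-0.069, 3.14, -0.0]
contact_force: [-0.0, 0.4, -1.0]
width: 0.291
```

```bash
python3 go.py 0.4855 0.0305 0.2444
```

```text
t 13.45 p [0.4862 0.0304 0.2552] yaw 92.53 zaxis [ 0.0013  0.     -1.    ] q6 -1.669 F [-0.04  0.36 -1.01] T [ 0.05  0.01 -0.01] w 0.291
tool delta [0.0007 0.0001 0.0108]
```

Call:
{"op": "play_rows", "data": {
  "steps": [
    [0,0.0004,0,0.002,0],
    [0,0,0,0.002,0],
    [0,0,0,0.002,0],
    [0,0,0,0,0],
    [0,0,0,0,0],
    [0,0,0,0,0],
    [0,0,0,0,0]
  ]
}}

```text
time_s: 14.03
eef_pos: [0.4856, 0.0304, 0.2488]
eef_rot: [-0.069, 3.14, 0.0]
contact_force: [-0.4, -0.8, -0.4]
width: 0.297
```

Call:
{"op": "play_rows", "data": {
  "steps": [
    [0,0,0,0.001,0],
    [0,0,0,0.001,0],
    [0,0,0,0,0],
    [0,0,0,0,0],
    [0,0,0,0,0],
    [0,0,0,0,0]
  ]
}}

```text
time_s: 14.53
eef_pos: [0.4856, 0.0304, 0.2466]
eef_rot: [-0.069, 3.14, 0.0]
contact_force: [-0.3, -0.1, 1.5]
width: 0.294
```

Call:
{"op": "play_rows", "data": {
  "steps": [
    [0,0,0,0.001,0],
    [0,0,0,0,0],
    [0,0,0,0,0],
    [0,0,0,0,0],
    [0,0,0,0,0],
    [0,0,0,0,0]
  ]
}}

```text
time_s: 15.03
eef_pos: [0.4856, 0.0304, 0.2455]
eef_rot: [-0.069, 3.141, 0.0]
contact_force: [0.0, -0.4, 1.3]
width: 0.292
```

```bash
python3 - <<'E'
from h import *
fs=[]
m=camera_model("side")
for i in range(12):
    p,d=snapshot("side"); s=arm.read_state(); fs.append(np.r_[s["contact_force"],s["eef_pos"],s["wrist_torque"]])
print(np.mean(fs,0).round(4),np.std(fs,0).round(4), s["time_s"],s["qvel"].round(3))
u,v=proj(m,[[.4855,.0305,.128]])[0].astype(int)
cv2.imwrite("pics/s4.png",cv2.resize(p[v-40:v+30,u-45:u+45],None,fx=6,fy=6,interpolation=2)); print(v-40,u-45)
E
python3 go.py 0.4855 .0305 .2444
```

```text
[ 0.3246 -0.2856  1.1844  0.4856  0.0304  0.2455 -0.0148 -0.1045  0.0031] [0.5511 0.2788 0.5136 0.     0.     0.     0.0262 0.0389 0.024 ] 15.6333 [ 0.001 -0.     0.001 -0.001 -0.     0.   ]
170 226
t 15.6333 p [0.4855 0.0304 0.2455] yaw 92.53 zaxis [ 1.e-04  1.e-04 -1.e+00] q6 -1.669 F [-0.04 -0.7   1.41] T [ 0.01 -0.12 -0.02] w 0.292
tool delta [0.     0.0001 0.0011]
```

View pics/s4.png

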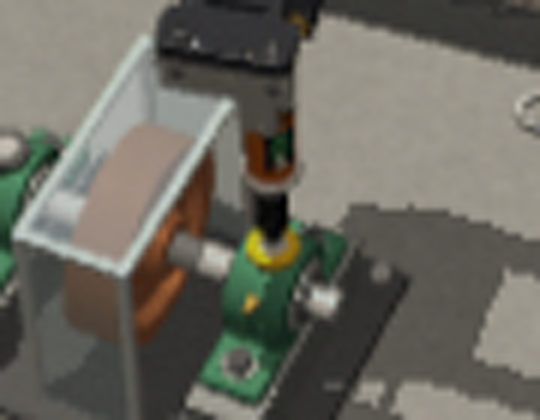

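The nose sits on the yellow disc at (272,245). The spring force is about 2.6 N, roughly 3.5 mm in, so I'll press 1.2 mm more.

Call:
{"op": "play_rows", "data": {
  "steps": [
    [0,0,0,0.0006,0],
    [0,0,0,0.0006,0],
    [0,0,0,0,0],
    [0,0,0,0,0],
    [0,0,0,0,0],
    [0,0,0,0,0],
    [0,0,0,0,0],
    [0,0,0,0,0]
  ]
}}

```text
time_s: 16.3
eef_pos: [0.4855, 0.0304, 0.2443]
eef_rot: [-0.069, 3.141, 0.0]
contact_force: [0.6, 0.0, 1.2]
width: 0.294
```

```bash
python3 - <<'E'
from h import *
fs=[]
for i in range(10):
    p,d=snapshot("side"); s=arm.read_state(); fs.append(np.r_[s["contact_force"],s["eef_pos"]])
f=np.mean(fs,0); print(f.round(4),s["time_s"],s["width"])
if 0.2<f[2]<3.2: arm.sign_off(); print("signed off")
E
```

```text
[ 0.4479 -0.4975  2.0618  0.4855  0.0304  0.2443] 16.8 0.2914742443701631
the job is handed in; nothing more can be done
signed off
```

The job is handed in at 16.8 s, with the gripper holding the probe on the yellow-ringed point; the hand-in gives no verdict.

- **Start knob:** I turned it clockwise 62° onto its stop, where I read 0.48 N m against the spring's 0.2 N m. I turned it back in the grip and then let go. A wrist depth check put the bar within about 0.2° of its starting direction.
- **Probe:** I gripped it at the ribs (27–28 mm opening) and lifted it clear of the dark stand. The side view showed it hanging upright.
- **Final hold:** The TCP is at (0.4855, 0.0304, 0.2443), less than 1 mm from the measured spot. The tool axis was vertical.
- **Tip press:** The force reading, corrected for the probe's weight, is about 3.5 N, and the height puts the tip about 5 mm in. The two methods differ by less than 1 mm.

No check failed. I did not measure the stop button or the loose objects directly. The fingers never came close to them, and no unexpected forces showed up.

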